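Slide the specimen carrier under the reader bridge

TASK

Pick up the loose specimen carrier by its upright fin, lay it flat on the gauge bed with its nose between the guide rails, and push it along the bed under the low reader bridge, nose first, until it has pressed the stop's sprung plunger fully in and bears on the hard end. Feel for the stop rather than ram it, and keep pushing there with a steady, light force of about 10 N for half a second; do not touch the bridge or its stop with the gripper. Then let go, leaving the carrier home with the plunger in, and leave the wrench, collar and can where they are.

Things in the scene. Friction and masses are not known exactly. Their poses are not given: they have to be found in the camera images.
- carrier: Loose aluminium specimen carrier, about 0.5 kg, flat on the bench to the robot's right: plate 160 long (x) x 60 wide (y) x 10 mm thick; near the nose a steel disc, 40 mm across, top 13 mm above the underside; at the tail an upright fin (see carrier_fin). Origin: centre of the plate's underside. x points to the nose, z up. Balance point about 25 mm behind the origin (-x).
- carrier_fin (a point): Centre of the top of the carrier's grip fin, on the plate's centre line, 62 mm behind the carrier's origin and 60 mm above its underside. The fin is 30 mm long (along the carrier's x), 14 mm thick (y) and rises 50 mm from the plate's top.
- carrier_nose (a point): Middle of the lower edge of the carrier's nose, 80 mm ahead of the carrier's origin.
- bed: Fixed aluminium gauge bed, 350 x 130 mm, flat top 10 mm above the bench. Origin: underside, on the lane's centre line, 200 mm from the entry edge (nearest the robot), 150 mm from the far edge. x: along the lane, the way to push; z up. Two steel rails 12 mm high stand along x from -40 to +75 mm, inside faces at y = -32 and +32 mm. Before the flared mouth (rail_mouth) the bed is open.
- rail_mouth (a point): Start of the rails' flared lead-ins, on the lane's centre line on the bed top, 72 mm before the bed's origin (bed x = -72 mm). The lead-ins are about 85 mm apart here and narrow to the rails' 64 mm at bed x = -40 mm.
- bridge: Low fixed aluminium bridge across the bed, from bed x = 10 to 70 mm, 130 mm wide. Beam underside 16.5 mm above the bed top: plate and disc pass with 3.5 mm to spare, fin and gripper do not. Beam top 34.5 mm above the bed top; in its middle a black reader head, 34 mm across, up to 75 mm above the bed top. Origin: on the bed top under the beam's centre. It bears at most 30 N from the carrier.
- plunger (a joint): Travel of the stop's sprung plunger: 0 free, 0.006 m fully in, on the hard end. The stop stands behind the bridge on the lane's centre line, clamped at a different, unreported place each time: the plunger's free face is at bed x = 78 to 102 mm. Spring under 1 N, less than the carrier's sliding friction (1 to 4 N). On the hard end keep a push of 8 to 15 N; the stop bears at most 30 N.
- wrench: Steel open-ended wrench lying on the bench, 170 mm long. Bystander. Origin at the middle of its underside.
- collar: Steel shaft collar (ring), 64 mm across, 22 mm high, flat on the bench. Bystander. Origin: centre of its underside.
- spray: Grey spray can standing on the bench, 52 mm across, 150 mm high. Bystander. Origin: centre of its underside.
There are look-alikes about, which are no part of the job. What is shaped like the carrier but green or yellow is not meant.

How it is judged:
On the way, in this order (a step that is already met when the one before it is completed fails the run):
1. the carrier lies flat on the bed with its nose between the rails or their flared mouth, short of the bridge's far side (z of carrier in the frame of bed between 0.007 and 0.0135 m and angle between carrier's own z axis and vertical below 0.04 rad and y of carrier_nose in the frame of bed between -0.005 and 0.005 m and angle between the x axis of carrier and the x axis of bed, either way round below 0.07 rad and x of carrier_nose in the frame of bed between -0.065 and 0.06 m), for 0.1 s.
2. the carrier, flat in the lane under the bridge, presses the plunger fully in and bears on the hard end with a steady 3 N or more (z of carrier in the frame of bed between 0.007 and 0.0135 m and angle between carrier's own z axis and vertical below 0.04 rad and y of carrier_nose in the frame of bed between -0.005 and 0.005 m and angle between the x axis of carrier and the x axis of bed, either way round below 0.07 rad and value of joint plunger above 0.0045 m and x of carrier_nose in the frame of bed above 0.075 m and contact force between carrier and bridge above 3 N), for 0.25 s.
At the end, for the whole second after the job is handed in: The carrier lies still and flat on the bed (tilt under 0.04 rad, its underside within 3 mm of the bed top), in line with the lane (5 mm, 0.07 rad), its nose through the bridge (75 mm or more past the bed's origin) and keeping the plunger pressed in by at least 4.5 of its 6 mm (z of carrier in the frame of bed between 0.007 and 0.0135 m and angle between carrier's own z axis and vertical below 0.04 rad and y of carrier_nose in the frame of bed between -0.005 and 0.005 m and angle between the x axis of carrier and the x axis of bed, either way round below 0.07 rad and value of joint plunger above 0.0045 m and x of carrier_nose in the frame of bed above 0.075 m and linear speed of carrier below 0.01 m/s); the robot touches nothing.
It fails at once if the carrier presses on the bridge or its stop with more than 30 N (contact force between carrier and bridge above 30 N).
It fails at once if the robot touches the bridge or its stop (more than 2 N) (contact force between any of the fingers, the arm and bridge above 2 N).
It fails at once if the wrench is moved by more than 20 mm (distance of wrench from where it was at the start of the episode above 0.02 m).
It fails at once if the collar is moved by more than 20 mm (distance of collar from where it was at the start of the episode above 0.02 m).
It fails at once if the spray is moved by more than 20 mm (distance of spray from where it was at the start of the episode above 0.02 m).
It also fails if it takes over 70 s, if anything falls off the work surface, if the arm or the gripper's body presses on something with over 40 N, if the wrist force passes 120 N, or if a joint passes its speed limit or range.

ROBOT

A 7-joint arm with a two-finger parallel gripper is mounted at the origin on the work surface. World frame = base frame: x ahead of the robot, y to its left, z up, the work surface at z = 0. Lengths are in m, angles in rad, forces in N, time in s.
With the tool pointing down it reaches from about 0.425 to 0.925 m from the base axis. Payload 6.8 kg.
Tool frame: the origin (TCP) lies midway between the tips of the shut fingers; the grasp point (between the pads) lies 19 mm behind it; z points along the fingers, y is the direction in which the jaws open and shut (so a half turn about z gives the same grasp; the last joint's range is limited). The gripper opens to 85 mm and grips with 20 to 120 N. Pads are 22 mm wide; open, the fingers measure 114 mm over their backs; the gripper's body (76 mm by 85 mm) begins 54 mm behind the grasp point. The pads swing forward as they close: fully open they stand 13 mm farther back than shut.
Start: joints at [1.057, 0.477, 0.022, 1.555, -0.011, 1.109, -0.083], TCP at [0.266, -0.62, 0.231] pointing down, gripper open.
Joint ranges: [-2.96, 2.96], [-0.34, 2.1], [-1.41, 1.46], [0.24, 2.44], [-1.37, 4.51], [0.17, 1.92], [-2.96, 2.96]. Speed limits (rad/s): [2.39, 2.39, 3.14, 3.14, 3.14, 3.14, 3.14].

INTERFACE

Orientations are given as a unit quaternion [w, x, y, z].
In Python, from station import readout, eyes, ticket gives the robot as it stands. The module is installed in compiled form; this text tells all that it offers.
- The arm moves only by the shell command python3 -m crank 'ROWS' [FORCE]. ROWS is JSON, a list of rows, each an object of numbers: "jaw": the opening in per cent of the stroke, from 0 (shut) to 100 (fully open); "x", "y", "z": the shift along the tool's x, y, z in mm; "ax", "ay", "az": the turn, a rotation vector about the tool's x, y, z in degrees. In form: [{"jaw": .., "x": .., "y": .., "z": .., "ax": .., "ay": .., "az": ..}, ...]. A call has 1 to 12 rows; each row shifts and turns the commanded pose from where the row before left it, along the tool's axes as they then stand; what a row does not reach is not made up. A row lasts 1/8 s, in which the tool goes at most 62.5 mm and 10.7 degrees, less where a joint would pass 70% of its speed; a pose out of reach is approached as far as the arm can. A call with a gripper value outside its range is refused whole. The fingers move at their own pace and stop on an object; FORCE is the grip in N (left out, the last holds). Time passes only in rows, so rows that do not move let the fingers close. It gives the time, the measured TCP pose, the force and the opening at its end, in the units of the state.
- readout.get_obs(): the state, without advancing time (a new reading comes with each control period).
- eyes.read_camera(name): name is "scene" or "top" or "wrist"; returns (picture, depth): 384x512x3 uint8, red, green, blue; 384x512 float32, m along the optical axis (not along the pixel's ray), 0 where there is no reading.
- eyes.calibration(name): a dict with "fx", "fy", "cx", "cy" (pixels), "R" (3x3) and "t" (3): a world point X has camera coordinates R X + t. Camera axes: x right, y down, z forward; pixel columns grow to the right and rows downward; lengths in m; the calibration is good to about 2 mm. A picture is of the moment at which its call begins: read the wrist's pose just before it. calibration takes no time and is no camera call; for the wrist camera it gives the pose at the moment of the call.
- ticket.hand_in(): hands the job in, once; it reports no verdict.
The state is a dict: "t": time; "q": joint angles; "joint_vel": joint speeds; "joint_torque": joint torques, N m; "eef_pos": TCP position; "tool_rot": TCP orientation; "contact_force": force on the tool from outside, world axes, zero at the start; "torque": the same for the moment, N m; "gripper_width": opening from 0.0 (shut) to 1.0 (fully open).
Only numpy, scipy, OpenCV 4.12 (cv2) and the standard library are available. Lean on these libraries where they do the work, as an engineer would, in place of code of your own. Each camera call takes 0.05 s, during which the arm holds its last target. There are 200 camera calls.

## Working session

There is one attempt and no reset: what is moved stays moved. The work goes in short steps, Python scripts to look and compute and a shell command to move; the robot and the scene stay as the last step left them, time stands still between calls to the robot, and variables do not carry over. Pictures are saved under pics/ and viewed, about 8 in all and at most 12, crops included, and the job is handed in when it is done.

```bash
mkdir -p pics; python3 - <<'E'
from station import readout, eyes
import cv2, numpy as np
o=readout.get_obs(); print({k:np.round(v,3).tolist() for k,v in o.items()})
for n in ("scene","top"):
    p,d=eyes.read_camera(n); c=eyes.calibration(n)
    np.savez(f"{n}.npz",p=p,d=d,**{k:np.array(v) for k,v in c.items()})
    cv2.imwrite(f"pics/{n}0.png",p[:,:,::-1]); print(n,c)
E
```

```text
{'t': 0.0, 'q': [1.057, 0.478, 0.022, 1.556, -0.012, 1.109, -0.083], 'joint_vel': [-0.001, -0.002, 0.001, 0.001, -0.001, 0.001, 0.001], 'joint_torque': [0.001, -59.645, 1.608, -28.12, 0.012, 0.009, 0.0], 'eef_pos': [0.266, -0.62, 0.23], 'tool_rot': [-0.001, 0.979, 0.202, -0.0], 'contact_force': [0.101, -0.917, 0.337], 'torque': [0.062, 0.035, -0.038], 'gripper_width': 1.003}
scene {'fx': 400.84275290504723, 'fy': 400.84275290504723, 'cx': 253.89715300526353, 'cy': 194.13291887655544, 'R': array([[-0.8484998 ,  0.52890287,  0.01760208],
       [ 0.38324391,  0.63708125, -0.66876871],
       [-0.36492765, -0.56070423, -0.74326212]]), 't': array([ 0.42411675, -0.11737787,  1.50872576])}
top {'fx': 482.5573277482479, 'fy': 482.5573277482479, 'cx': 258.6306696843709, 'cy': 194.08851624149926, 'R': array([[ 0.01276416, -0.99987367,  0.0094726 ],
       [-0.99207385, -0.01384778, -0.12489085],
       [ 0.12500624, -0.00780339, -0.99212527]]), 't': array([-0.02864956,  0.5244169 ,  1.49091179])}
```

View pics/top0.png

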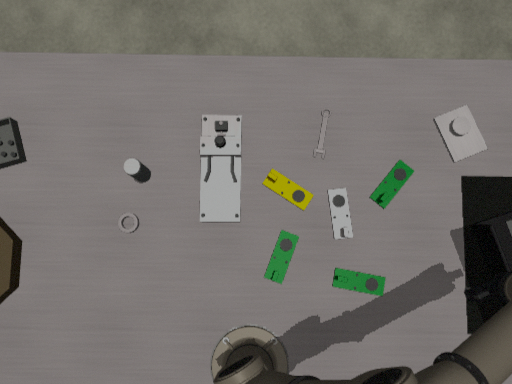

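View pics/scene0.png

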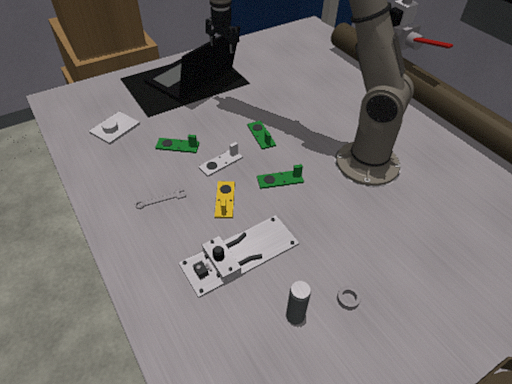

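The top view shows the grey carrier at about (340,213), its disc/nose at (338,200) and its fin at (347,232). The bed spans columns 201-242 and rows 115-221, with the entry at the bottom. The can is at (135,168), the collar at (128,222) and the wrench at (322,135). The green and yellow look-alikes sit around the carrier.

```bash
cat > h.py <<'E'
import numpy as np, cv2
def ray(c,u,v,z):
    R=np.array(c["R"]);t=np.array(c["t"]);d=R.T@np.array([(u-c["cx"])/c["fx"],(v-c["cy"])/c["fy"],1.]);o=-R.T@t
    return o+d*(z-o[2])/d[2]
def proj(c,X):
    x=np.array(c["R"])@X+np.array(c["t"]);return np.array([c["fx"]*x[0]/x[2]+c["cx"],c["fy"]*x[1]/x[2]+c["cy"]])
def warp(p,c,x0,x1,y0,y1,z,s):
    "orthophoto of plane z; s px per m; image right=-y, up=+x"
    W=int((y1-y0)*s);H=int((x1-x0)*s)
    src=np.float32([proj(c,np.array([x,y,z])) for x,y in((x1,y1),(x1,y0),(x0,y0),(x0,y1))])
    return cv2.warpPerspective(p,cv2.getPerspectiveTransform(src,np.float32([[0,0],[W,0],[W,H],[0,H]])),(W,H),flags=cv2.INTER_CUBIC)
E
python3 - <<'E'
from h import *
f=np.load("top.npz");c={k:f[k] for k in f};p=f["p"]
g=p.min(2).astype(int)
print("carrier rows", g[185:242:6,325:358:3])
print("bed", g[200,195:250:2], g[112:124,210])
m=((g>150)).astype(np.uint8)
for thr in (150,170,185):
  m=(g>thr).astype(np.uint8)
  cs,_=cv2.findContours(m,cv2.RETR_EXTERNAL,cv2.CHAIN_APPROX_NONE)
  for k in cs:
    if cv2.contourArea(k)<300: continue
    P=np.array([ray(c,u,v,.010)[:2] for u,v in k[:,0]],np.float32)
    print(thr,cv2.boundingRect(k),cv2.minAreaRect(P))
E
```

```text
carrier rows [[122 125 123 122 122 123 119 120 121 122 121]
 [121 157 165 164 163 165 166 147 121 121 121]
 [122  74 165  76  69  63 100 164 120 119 119]
 [119 121 166  69  63  62  66 164 121 122 119]
 [118 118 161 167 164 165 163 165 113 119 122]
 [120 118 138 152 165 166 166  86 164 120 121]
 [117 118  98 164 163 166 166 165 164 119 122]
 [116 117 113 166 165 165 142 149 165 125 120]
 [116 118 118 158 164 111  64 166 164 152 121]
 [116 117 117 111 128 104 120 118 117 120 120]]
bed [118 120 110 165 166 166 164 164 165 164 163 165 165 165 164 165 165 165
 165 165 164 166 164 122 122 119 122 119] [119 118 131 151 157 158 159 160 157 159 157 159]
150 (328, 188, 25, 51) ((0.4700247645378113, -0.28249090909957886), (0.15777194499969482, 0.0584404356777668), 7.531267166137695)
150 (200, 157, 41, 64) ((0.5448570251464844, 0.1025436520576477), (0.20408578217029572, 0.12841756641864777), 0.7702992558479309)
150 (200, 115, 42, 39) ((0.7223110795021057, 0.10528670251369476), (0.13098978996276855, 0.12786446511745453), 89.40245056152344)
150 (436, 106, 51, 55) ((0.739413321018219, -0.6796497702598572), (0.15466418862342834, 0.11619201302528381), 22.90178871154785)
```

```bash
python3 -m crank '[{"jaw":100,"x":26,"y":-24.6},{"jaw":100,"x":26,"y":-24.6},{"jaw":100,"x":26,"y":-24.6},{"jaw":100,"x":26,"y":-24.6},{"jaw":100,"x":26,"y":-24.6},{"jaw":100,"x":26,"y":-24.6},{"jaw":100,"x":26,"y":-24.6},{"jaw":100,"x":26,"y":-24.6},{"jaw":100,"x":26,"y":-24.6},{"jaw":100,"x":26,"y":-24.6},{"jaw":100,"az":7.9},{"jaw":100,"az":7.9}]'
python3 -m crank '[{"jaw":100},{"jaw":100}]'
cat > w.py <<'E'
from h import *
from station import readout, eyes
import sys
def snap(name,cam="wrist"):
    o=readout.get_obs();c=eyes.calibration(cam);p,d=eyes.read_camera(cam)
    cv2.imwrite(f"pics/{name}.png",p[:,:,::-1]);np.savez(f"{name}.npz",p=p,d=d,**{k:np.array(v) for k,v in c.items()})
    q=np.array(o["tool_rot"]);yaw=np.degrees(2*np.arctan2(q[2],q[1]))
    print("t",round(o["t"],2),"tcp",np.round(o["eef_pos"],4),"q",np.round(q,4),"yaw",round(yaw,2),"F",np.round(o["contact_force"],2),"w",round(o["gripper_width"],3))
    return p,d,c,o
if __name__=="__main__": snap(sys.argv[1],*sys.argv[2:])
E
python3 w.py w1
```

```text
t 0.1 tcp [ 0.2662 -0.6197  0.2304] q [-8.000e-04  9.795e-01  2.015e-01 -2.000e-04] yaw 23.25 F [-0.   -0.03 -0.69] w 1.001schema error: expected keys jaw, x, y, z, ax, ay, az
schema error: expected keys jaw, x, y, z, ax, ay, az
```

View pics/w1.png

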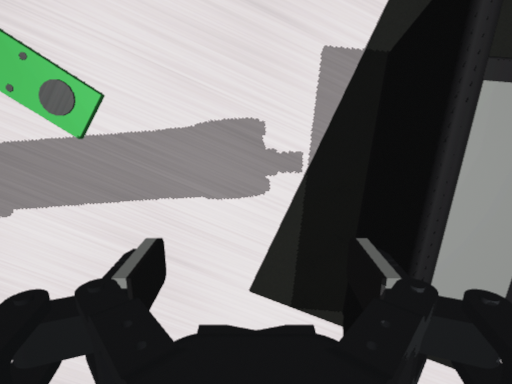

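The wrist view shows the laptop on the right and a green look-alike at top left. The finger tips are at about (150,260) and (370,260). The move was refused because every row needs all seven keys.

```bash
python3 -m crank '[{"jaw":100,"x":26,"y":-24.6,"z":0,"ax":0,"ay":0,"az":0},{"jaw":100,"x":26,"y":-24.6,"z":0,"ax":0,"ay":0,"az":0},{"jaw":100,"x":26,"y":-24.6,"z":0,"ax":0,"ay":0,"az":0},{"jaw":100,"x":26,"y":-24.6,"z":0,"ax":0,"ay":0,"az":0},{"jaw":100,"x":26,"y":-24.6,"z":0,"ax":0,"ay":0,"az":0},{"jaw":100,"x":26,"y":-24.6,"z":0,"ax":0,"ay":0,"az":0},{"jaw":100,"x":26,"y":-24.6,"z":0,"ax":0,"ay":0,"az":0},{"jaw":100,"x":26,"y":-24.6,"z":0,"ax":0,"ay":0,"az":0},{"jaw":100,"x":26,"y":-24.6,"z":0,"ax":0,"ay":0,"az":0},{"jaw":100,"x":26,"y":-24.6,"z":0,"ax":0,"ay":0,"az":0},{"jaw":100,"x":0,"y":0,"z":0,"ax":0,"ay":0,"az":7.9},{"jaw":100,"x":0,"y":0,"z":0,"ax":0,"ay":0,"az":7.9}]'
python3 -m crank '[{"jaw":100,"x":0,"y":0,"z":0,"ax":0,"ay":0,"az":0}]'
python3 w.py w2
```

```text
t: 1.65
eef_pos: [0.4083, -0.2909, 0.2312]
tool_rot: [-0.0, 0.998, 0.063, -0.0]
contact_force: [0.4, -0.2, 0.1]
gripper_width: 0.996
t: 1.78
eef_pos: [0.4081, -0.2914, 0.2312]
tool_rot: [-0.0, 0.998, 0.066, -0.0]
contact_force: [1.0, -0.1, 0.6]
gripper_width: 0.999
t 1.77 tcp [ 0.4081 -0.2914  0.2312] q [-0.000e+00  9.978e-01  6.570e-02 -1.000e-04] yaw 7.53 F [ 0.96 -0.11  0.64] w 0.999
```

View pics/w2.png

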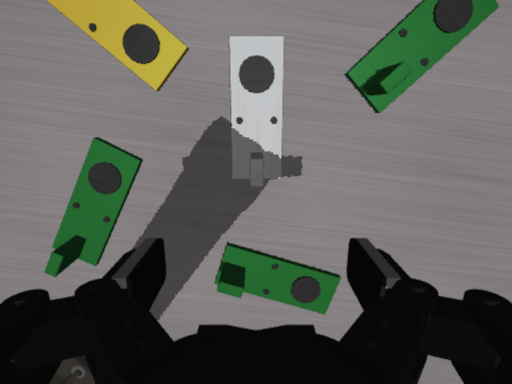

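The wrist view shows the carrier at columns 230-283 and rows 37-180, with its fin at (257,165), lined up with the tool. I'll measure the fin and plate edges precisely.

```bash
python3 - <<'E'
from h import *
f=np.load("w2.npz");c={k:f[k] for k in f};p=f["p"];d=f["d"]
o=-c["R"].T@c["t"];print("cam",o)
print("tcp ground proj",proj(c,np.array([.4081,-.2914,0])),"@.06",proj(c,np.array([.4081,-.2914,.06])))
g=p.min(2);m=(g>170).astype(np.uint8);m[:30]=0;m[:,:215]=0;m[:,300:]=0
k=max(cv2.findContours(m,cv2.RETR_EXTERNAL,cv2.CHAIN_APPROX_NONE)[0],key=cv2.contourArea)
print(cv2.boundingRect(k))
L=[];Rr=[]
for v in range(45,112,2):
    xs=np.where(m[v])[0];L.append(ray(c,xs[0]-.5,v,.010));Rr.append(ray(c,xs[-1]+.5,v,.010))
for A in(L,Rr):
    A=np.array(A);s,b=np.polyfit(A[:,0],A[:,1],1);print("slope deg",np.degrees(np.arctan(s)),"y at x=.41",s*.41+b,"y at .54",s*.54+b)
for u in (240,255,270):
    v=np.where(m[:,u])[0][0]-.5;print("nose",ray(c,u,v,.010))
# all points from depth
v,u=np.mgrid[0:384,0:512];X=np.stack([(u-c["cx"])/c["fx"]*d,(v-c["cy"])/c["fy"]*d,d],-1)
W=(X-c["t"])@c["R"]
fm=(W[...,2]>.054)&(W[...,2]<.066)&(u>235)&(u<280)&(v>140)&(v<200)
P=W[fm];print(fm.sum(),cv2.minAreaRect(P[:,:2].astype(np.float32)),P[:,2].mean(), P[:,:2].min(0),P[:,:2].max(0))
E
```

```text
cam [ 0.47397178 -0.28318679  0.37465843]
tcp ground proj [255.67751369 164.81672384] @.06 [255.60854872 174.76578441]
(230, 36, 53, 122)
slope deg 7.523170051763254 y at x=.41 -0.2627448494603909 y at .54 -0.24557653956007214
slope deg 7.452056865044832 y at x=.41 -0.32106775357972994 y at .54 -0.3040635816600994
nose [ 0.54911968 -0.25559515  0.01      ]
nose [ 0.55125813 -0.27181999  0.01      ]
nose [ 0.55339651 -0.28804429  0.01      ]
370 ((0.4115968644618988, -0.29134970903396606), (0.02935604378581047, 0.012761886231601238), 7.532458782196045) 0.06064422024078038 [ 0.39656568 -0.29956523] [ 0.42670289 -0.28328855]
```

```bash
python3 -m crank '[{"jaw":70,"x":3,"y":0,"z":40,"ax":0,"ay":0,"az":0},{"jaw":70,"x":0,"y":0,"z":40,"ax":0,"ay":0,"az":0},{"jaw":70,"x":0,"y":0,"z":40,"ax":0,"ay":0,"az":0},{"jaw":70,"x":0,"y":0,"z":40,"ax":0,"ay":0,"az":0},{"jaw":70,"x":0,"y":0,"z":30,"ax":0,"ay":0,"az":0},{"jaw":70,"x":0,"y":0,"z":17,"ax":0,"ay":0,"az":0},{"jaw":70,"x":0,"y":0,"z":0,"ax":0,"ay":0,"az":0}]' 90
python3 -m crank '[{"jaw":0,"x":0,"y":0,"z":0,"ax":0,"ay":0,"az":0},{"jaw":0,"x":0,"y":0,"z":0,"ax":0,"ay":0,"az":0},{"jaw":0,"x":0,"y":0,"z":0,"ax":0,"ay":0,"az":0},{"jaw":0,"x":0,"y":0,"z":0,"ax":0,"ay":0,"az":0},{"jaw":0,"x":0,"y":0,"z":0,"ax":0,"ay":0,"az":0},{"jaw":0,"x":0,"y":0,"z":0,"ax":0,"ay":0,"az":0}]' 90
```

```text
t: 2.7
eef_pos: [0.4107, -0.2909, 0.0236]
tool_rot: [-0.001, 0.998, 0.065, -0.001]
contact_force: [0.1, -0.2, 0.2]
gripper_width: 0.701
t: 3.45
eef_pos: [0.4119, -0.2916, 0.0254]
tool_rot: [0.001, 0.998, 0.065, 0.001]
contact_force: [-0.3, 1.1, 5.6]
gripper_width: 0.152
```

```bash
python3 -m crank '[{"jaw":0,"x":0,"y":0,"z":-10,"ax":0,"ay":0,"az":0},{"jaw":0,"x":0,"y":0,"z":-20,"ax":0,"ay":0,"az":0},{"jaw":0,"x":0,"y":0,"z":-30,"ax":0,"ay":0,"az":0},{"jaw":0,"x":0,"y":0,"z":-30,"ax":0,"ay":0,"az":0},{"jaw":0,"x":0,"y":0,"z":-30,"ax":0,"ay":0,"az":0},{"jaw":0,"x":0,"y":0,"z":-10,"ax":0,"ay":0,"az":0},{"jaw":0,"x":0,"y":0,"z":0,"ax":0,"ay":0,"az":0}]'
python3 -m crank '[{"jaw":0,"x":25,"y":-15,"z":0,"ax":0,"ay":0,"az":0},{"jaw":0,"x":25,"y":-35,"z":0,"ax":0,"ay":0,"az":0},{"jaw":0,"x":20,"y":-40,"z":0,"ax":0,"ay":0,"az":0},{"jaw":0,"x":15,"y":-40,"z":0,"ax":0,"ay":0,"az":0},{"jaw":0,"x":10,"y":-40,"z":0,"ax":0,"ay":0,"az":0},{"jaw":0,"x":10,"y":-40,"z":0,"ax":0,"ay":0,"az":0},{"jaw":0,"x":10,"y":-40,"z":0,"ax":0,"ay":0,"az":0},{"jaw":0,"x":5,"y":-40,"z":0,"ax":0,"ay":0,"az":0},{"jaw":0,"x":4,"y":-40,"z":0,"ax":0,"ay":0,"az":0},{"jaw":0,"x":0,"y":-34,"z":0,"ax":0,"ay":0,"az":0},{"jaw":0,"x":0,"y":-19,"z":0,"ax":0,"ay":0,"az":6.7},{"jaw":0,"x":0,"y":0,"z":0,"ax":0,"ay":0,"az":0}]'
python3 w.py w3; python3 w.py top1 top
```

```text
t: 4.32
eef_pos: [0.4111, -0.2911, 0.1544]
tool_rot: [0.0, 0.998, 0.065, 0.0]
contact_force: [-0.4, -0.6, -4.5]
gripper_width: 0.15
t: 5.82
eef_pos: [0.4832, 0.1061, 0.1529]
tool_rot: [-0.0, 1.0, 0.009, -0.001]
contact_force: [0.1, -0.6, -4.0]
gripper_width: 0.151
t 5.83 tcp [0.4832 0.1061 0.1529] q [-0.      1.      0.0085 -0.0014] yaw 0.98 F [ 0.06 -0.62 -3.96] w 0.151
t 5.88 tcp [0.4836 0.1046 0.153 ] q [ 4.0e-04  1.0e+00  8.2e-03 -1.3e-03] yaw 0.94 F [-0.1  -1.16 -4.42] w 0.152
```

View pics/w3.png

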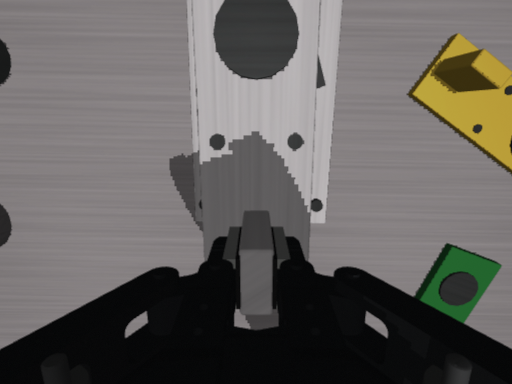

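The carrier is held straight at columns 203-318. The bed is visible behind it, with its left edge at column 190, its right edge at column 335 and its entry edge at row 222. Next I'll measure the bed from the wrist and top views, and the carrier's pose in the hand.

```bash
python3 - <<'E'
from h import *
def fit(A,n):
    A=np.array(A);s,b=np.polyfit(A[:,0],A[:,1],1);r=A[:,1]-s*A[:,0]-b
    k=abs(r)<2*np.std(r)+1e-4;s,b=np.polyfit(A[k,0],A[k,1],1)
    print(n,"deg %.2f y@.45 %.4f y@.64 %.4f rms %.4f n%d"%(np.degrees(np.arctan(s)),s*.45+b,s*.64+b,np.std(r),k.sum()))
f=np.load("w3.npz");c={k:f[k] for k in f};p=f["p"];d=f["d"]
v,u=np.mgrid[0:384,0:512];X=np.stack([(u-c["cx"])/c["fx"]*d,(v-c["cy"])/c["fy"]*d,d],-1);W=(X-c["t"])@c["R"]
Z=W[...,2];g=p.min(2)
# carrier by height
cm=(Z>.11)&(Z<.16)&(v<200)
print("plate z med",np.median(Z[(g>150)&cm]), "z by row",[round(float(np.median(Z[r][(cm&(g>150))[r]])),4) for r in (5,60,100,130,180)])
zt=float(np.median(Z[(g>150)&cm]))
L=[];Rr=[]
for r in range(5,190,3):
    xs=np.where(cm[r])[0];L.append(ray(c,xs[0]-.5,r,zt));Rr.append(ray(c,xs[-1]+.5,r,zt))
fit(L,"carrier L");fit(Rr,"carrier R")
bm=(g>165)&(abs(Z-.010)<.006)
L=[];Rr=[]
for r in range(3,215,2):
    xs=np.where(bm[r])[0]
    if len(xs)<5: continue
    if xs[0]<205 and r<125:L.append(ray(c,xs[0]-.5,r,.010))
    if xs[-1]>318:Rr.append(ray(c,xs[-1]+.5,r,.010))
fit(L,"bed L");fit(Rr,"bed R")
print("entry",[ray(c,q,np.where(bm[:,q])[0][-1]+.5,.010)[:2] for q in (322,324)])
# top view, subpixel edges
f=np.load("top.npz");c={k:f[k] for k in f};g=f["p"].min(2).astype(float)
L=[];Rr=[];thr=142
def cross(a,i0,step):
    i=i0
    while (a[i]-thr)*(a[i+step]-thr)>0:i+=step
    return i+step*(a[i]-thr)/(a[i]-a[i+step])
for r in list(range(120,134))+list(range(160,215)):
    L.append(ray(c,cross(g[r],194,1),r,.010));Rr.append(ray(c,cross(g[r],248,-1),r,.010))
fit(L,"top L");fit(Rr,"top R")
for q in (208,214,230,236): print("top near/far x",ray(c,q,cross(g[:,q],228,-1),.010)[0],ray(c,q,cross(g[:,q],108,1),.010)[0])
E
```

```text
plate z med 0.13780139013369588 z by row [0.1376, 0.1376, 0.1379, 0.138, 0.138]
carrier L deg 0.92 y@.45 0.1354 y@.64 0.1384 rms 0.0001 n62
carrier R deg 1.05 y@.45 0.0755 y@.64 0.0790 rms 0.0001 n62
bed L deg 0.30 y@.45 0.1648 y@.64 0.1658 rms 0.0003 n61
bed R deg 0.25 y@.45 0.0367 y@.64 0.0375 rms 0.0003 n100
entry [array([0.44105522, 0.038774  ]), array([0.4410893 , 0.03676732])]
top L deg -0.01 y@.45 0.1667 y@.64 0.1666 rms 0.0007 n68
top R deg 0.28 y@.45 0.0379 y@.64 0.0388 rms 0.0009 n69
top near/far x 0.43938718577602237 0.7878538064871774
top near/far x 0.43996674949822756 0.7878226749097704
top near/far x 0.440346562673647 0.7866174992252568
top near/far x 0.4404700931347332 0.7864852515797375
```

```bash
python3 -m crank '[{"jaw":0,"x":-12,"y":1.5,"z":10,"ax":0,"ay":0,"az":0.7},{"jaw":0,"x":-12,"y":1.5,"z":25,"ax":0,"ay":0,"az":0},{"jaw":0,"x":-10.5,"y":0.5,"z":25,"ax":0,"ay":0,"az":0},{"jaw":0,"x":0,"y":0,"z":25,"ax":0,"ay":0,"az":0},{"jaw":0,"x":0,"y":0,"z":15,"ax":0,"ay":0,"az":0},{"jaw":0,"x":0,"y":0,"z":10,"ax":0,"ay":0,"az":0},{"jaw":0,"x":0,"y":0,"z":0,"ax":0,"ay":0,"az":0},{"jaw":0,"x":0,"y":0,"z":0,"ax":0,"ay":0,"az":0}]'
python3 w.py w4
```

```text
t: 6.92
eef_pos: [0.4506, 0.1012, 0.0448]
tool_rot: [-0.0, 1.0, 0.0, 0.001]
contact_force: [-0.1, 0.3, -3.8]
gripper_width: 0.153
t 6.92 tcp [0.4506 0.1012 0.0448] q [-2.e-04  1.e+00  4.e-04  6.e-04] yaw 0.05 F [-0.08  0.34 -3.77] w 0.153
```

View pics/w4.png

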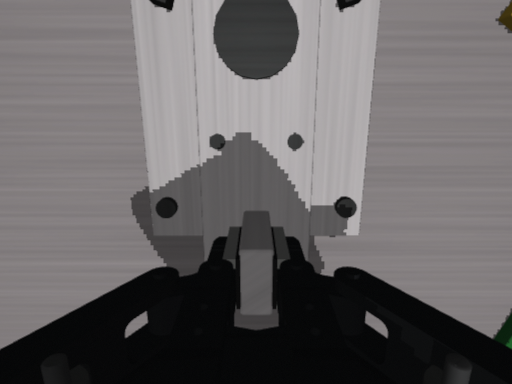

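The carrier is centred: the bed screws at (167,207) and (346,207) straddle the plate at 195-320, and the rail tips at columns 163 and 347 are symmetric. Now I'll lower it.

```bash
python3 -m crank '[{"jaw":0,"x":0,"y":0,"z":3,"ax":0,"ay":0,"az":-0.2},{"jaw":0,"x":0,"y":0,"z":3,"ax":0,"ay":0,"az":0},{"jaw":0,"x":0,"y":0,"z":2,"ax":0,"ay":0,"az":0},{"jaw":0,"x":0,"y":0,"z":1,"ax":0,"ay":0,"az":0},{"jaw":0,"x":0,"y":0,"z":0,"ax":0,"ay":0,"az":0}]'
```

```text
t: 7.6
eef_pos: [0.4502, 0.1011, 0.0355]
tool_rot: [-0.0, 1.0, 0.002, 0.0]
contact_force: [-1.7, 0.5, -0.1]
gripper_width: 0.157
```

```bash
python3 -m crank '[{"jaw":0,"x":0,"y":0,"z":0.5,"ax":0,"ay":0,"az":0},{"jaw":0,"x":0,"y":0,"z":0,"ax":0,"ay":0,"az":0},{"jaw":0,"x":0,"y":0,"z":0,"ax":0,"ay":0,"az":0}]'
python3 -m crank '[{"jaw":0,"x":4,"y":0,"z":0,"ax":0,"ay":0,"az":0},{"jaw":0,"x":4,"y":0,"z":0,"ax":0,"ay":0,"az":0},{"jaw":0,"x":4,"y":0,"z":0,"ax":0,"ay":0,"az":0},{"jaw":0,"x":4,"y":0,"z":0,"ax":0,"ay":0,"az":0},{"jaw":0,"x":4,"y":0,"z":0,"ax":0,"ay":0,"az":0}]'
python3 w.py w5; python3 w.py top2 top
```

```text
t: 7.98
eef_pos: [0.4502, 0.1011, 0.0354]
tool_rot: [0.0, 1.0, 0.002, 0.0]
contact_force: [-3.0, -0.6, 7.1]
gripper_width: 0.154
t: 8.6
eef_pos: [0.4697, 0.1013, 0.0354]
tool_rot: [0.0, 1.0, 0.002, -0.0]
contact_force: [-4.4, -0.8, 9.8]
gripper_width: 0.15
t 8.6 tcp [0.4697 0.1013 0.0354] q [ 1.0e-04  1.0e+00  2.4e-03 -2.0e-04] yaw 0.28 F [-4.39 -0.83  9.82] w 0.15
t 8.65 tcp [0.4706 0.1014 0.0354] q [-1.0e-04  1.0e+00  2.3e-03  3.0e-04] yaw 0.27 F [-3.17 -1.22  7.07] w 0.151
```

View pics/w5.png

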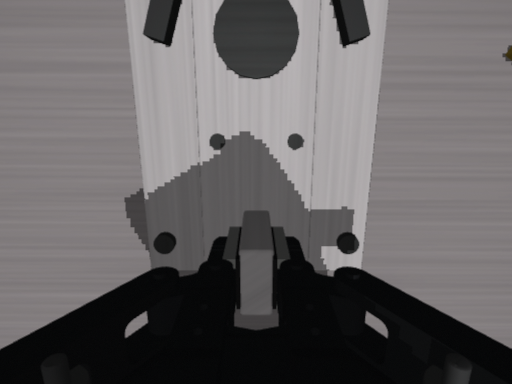

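The carrier is flat and entering the flared mouth centrally, with the lead-in tips at (160,40) and (350,40). I'll keep pushing.

```bash
python3 -m crank '[{"jaw":0,"x":4,"y":0,"z":-0.2,"ax":0,"ay":0,"az":0},{"jaw":0,"x":4,"y":0,"z":0,"ax":0,"ay":0,"az":0},{"jaw":0,"x":4,"y":0,"z":0,"ax":0,"ay":0,"az":0},{"jaw":0,"x":4,"y":0,"z":0,"ax":0,"ay":0,"az":0},{"jaw":0,"x":4,"y":0,"z":0,"ax":0,"ay":0,"az":0},{"jaw":0,"x":4,"y":0,"z":0,"ax":0,"ay":0,"az":0},{"jaw":0,"x":4,"y":0,"z":0,"ax":0,"ay":0,"az":0}]'
python3 -m crank '[{"jaw":0,"x":4,"y":0,"z":0,"ax":0,"ay":0,"az":0},{"jaw":0,"x":4,"y":0,"z":0,"ax":0,"ay":0,"az":0},{"jaw":0,"x":4,"y":0,"z":0,"ax":0,"ay":0,"az":0},{"jaw":0,"x":4,"y":0,"z":0,"ax":0,"ay":0,"az":0},{"jaw":0,"x":4,"y":0,"z":0,"ax":0,"ay":0,"az":0},{"jaw":0,"x":4,"y":0,"z":0,"ax":0,"ay":0,"az":0},{"jaw":0,"x":4,"y":0,"z":0,"ax":0,"ay":0,"az":0}]'
```

```text
t: 9.57
eef_pos: [0.498, 0.1014, 0.0355]
tool_rot: [0.0, 1.0, 0.002, -0.0]
contact_force: [-4.4, -0.8, 6.8]
gripper_width: 0.15
t: 10.45
eef_pos: [0.526, 0.1016, 0.0355]
tool_rot: [0.0, 1.0, 0.002, -0.0]
contact_force: [-4.2, -0.2, 6.9]
gripper_width: 0.153
```

Running smoothly. Nose is at bed x of about +27 mm.

```bash
python3 -m crank '[{"jaw":0,"x":4,"y":0,"z":-0.1,"ax":0,"ay":0,"az":0},{"jaw":0,"x":4,"y":0,"z":0,"ax":0,"ay":0,"az":0},{"jaw":0,"x":4,"y":0,"z":0,"ax":0,"ay":0,"az":0},{"jaw":0,"x":4,"y":0,"z":0,"ax":0,"ay":0,"az":0},{"jaw":0,"x":4,"y":0,"z":0,"ax":0,"ay":0,"az":0},{"jaw":0,"x":4,"y":0,"z":0,"ax":0,"ay":0,"az":0}]'
python3 -m crank '[{"jaw":0,"x":3,"y":0,"z":0,"ax":0,"ay":0,"az":0},{"jaw":0,"x":3,"y":0,"z":0,"ax":0,"ay":0,"az":0},{"jaw":0,"x":3,"y":0,"z":0,"ax":0,"ay":0,"az":0},{"jaw":0,"x":3,"y":0,"z":0,"ax":0,"ay":0,"az":0},{"jaw":0,"x":3,"y":0,"z":0,"ax":0,"ay":0,"az":0},{"jaw":0,"x":3,"y":0,"z":0,"ax":0,"ay":0,"az":0}]'
python3 w.py scene1 scene
python3 - <<'E'
import cv2
p=cv2.imread('pics/scene1.png')[180:310,150:320];cv2.imwrite('pics/scene1c.png',cv2.resize(p,None,fx=4,fy=4,interpolation=cv2.INTER_CUBIC))
E
```

```text
t: 11.2
eef_pos: [0.5501, 0.1016, 0.0355]
tool_rot: [0.0, 1.0, 0.002, -0.0]
contact_force: [-4.5, 0.0, 6.2]
gripper_width: 0.15
t: 11.95
eef_pos: [0.5681, 0.1017, 0.0355]
tool_rot: [0.0, 1.0, 0.002, -0.0]
contact_force: [-4.6, -0.3, 5.6]
gripper_width: 0.152
t 11.95 tcp [0.5681 0.1017 0.0355] q [ 0.      1.      0.0022 -0.    ] yaw 0.26 F [-4.6  -0.32  5.56] w 0.152
```

View pics/scene1c.png

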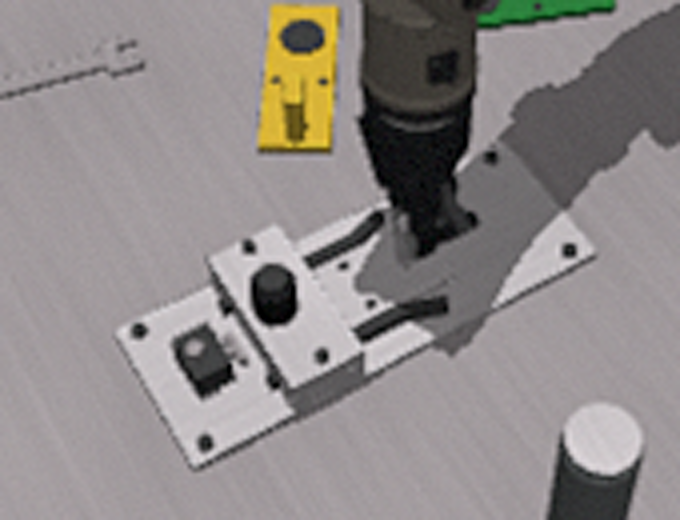

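The carrier is under the bridge and the stop block is at crop (203,358), with its plunger pointing to about (243,352). I'll estimate roughly where the plunger face is.

```bash
python3 - <<'E'
from h import *
f=np.load("scene1.npz");c={k:f[k] for k in f}
for z in (.014,.016,.018,.022):
  for q in ((225,340),(235,347),(245,356)):
    P=ray(c,150+q[0]/4,180+q[1]/4,z);print(z,q,"bed x %.1f y %.1f"%(1e3*(P[0]-.6408),1e3*(P[1]-.1018)))
f=np.load("top.npz");c={k:f[k] for k in f}
for b in (78,84,90,96,102,110): print(b,proj(c,np.array([.6408+b/1e3,.1018,.018])))
print(f["p"].min(2)[118:142:1,217:226])
E
```

```text
0.014 (225, 340) bed x 82.4 y -9.7
0.014 (235, 347) bed x 78.9 y -0.6
0.014 (245, 356) bed x 76.2 y 10.0
0.016 (225, 340) bed x 82.9 y -8.5
0.016 (235, 347) bed x 79.4 y 0.6
0.016 (245, 356) bed x 76.7 y 11.1
0.018 (225, 340) bed x 83.3 y -7.3
0.018 (235, 347) bed x 79.8 y 1.8
0.018 (245, 356) bed x 77.2 y 12.3
0.022 (225, 340) bed x 84.3 y -5.0
0.022 (235, 347) bed x 80.8 y 4.1
0.022 (245, 356) bed x 78.1 y 14.6
78 [221.22397948 134.67108754]
84 [221.26557815 132.86169764]
90 [221.30713691 131.05404362]
96 [221.34865583 129.24812296]
102 [221.39013494 127.44393317]
110 [221.44537863 125.04103497]
[[156 156 160 158 158 157 157 162 160]
 [157 157 160 159 158 156 160 161 158]
 [138 136 137 148 143 138 138 139 138]
 [ 78  79 100 126 121  96  80  77  78]
 [ 61  62 118 133 134 108  70  60  60]
 [ 59  60 113 131 132 103  68  56  63]
 [ 61  62  70 112 111  74  61  63  64]
 [ 63  65  52  59  55  62  63  62  60]
 [ 65  62  64  64  62  65  60  64  61]
 [ 64  64  66  61  64  65  65  65  57]
 [ 66  66  65  61  61  66  57  63  63]
 [ 53  55  55  50  52  52  51  43  47]
 [ 12  15  12  22  22  17   9  10  14]
 [ 52  51  57  63  91  52  49  51  52]
 [121 118 121 112 127 104 124 126 125]
 [151 146 149 135 129 133 150 152 150]
 [139 130 128 127 130 126 127 129 130]
 [115  98  94  94  94  95  99  97 121]
 [ 72  52  48  50  44  35  78 121 136]
 [ 55  59  62  61  58  46  76 137 161]
 [ 59  59  60  58  61  59  45  75 159]
 [ 57  59  62  58  63  63  46  32 132]
 [ 62  59  63  60  63  63  42  44  88]
 [ 62  61  65  59  66  59  46  39  76]]
```

```bash
python3 -m crank '[{"jaw":0,"x":2,"y":0,"z":-0.1,"ax":0,"ay":0,"az":0},{"jaw":0,"x":2,"y":0,"z":0,"ax":0,"ay":0,"az":0},{"jaw":0,"x":2,"y":0,"z":0,"ax":0,"ay":0,"az":0},{"jaw":0,"x":2,"y":0,"z":0,"ax":0,"ay":0,"az":0},{"jaw":0,"x":1,"y":0,"z":0,"ax":0,"ay":0,"az":0}]'
```

```text
t: 12.62
eef_pos: [0.5771, 0.1017, 0.0355]
tool_rot: [-0.0, 1.0, 0.002, -0.0]
contact_force: [-3.5, 0.2, 5.7]
gripper_width: 0.145
```

```bash
python3 -m crank '[{"jaw":0,"x":1,"y":0,"z":0,"ax":0,"ay":0,"az":0},{"jaw":0,"x":1,"y":0,"z":0,"ax":0,"ay":0,"az":0},{"jaw":0,"x":1,"y":0,"z":0,"ax":0,"ay":0,"az":0}]'; python3 -m crank '[{"jaw":0,"x":0.5,"y":0,"z":0,"ax":0,"ay":0,"az":0},{"jaw":0,"x":0.5,"y":0,"z":0,"ax":0,"ay":0,"az":0}]'
```

```text
t: 13.0
eef_pos: [0.5798, 0.1017, 0.0355]
tool_rot: [0.0, 1.0, 0.002, -0.0]
contact_force: [-4.9, -0.0, 5.8]
gripper_width: 0.149
t: 13.25
eef_pos: [0.5807, 0.1017, 0.0355]
tool_rot: [0.0, 1.0, 0.002, -0.0]
contact_force: [-5.3, -0.3, 5.9]
gripper_width: 0.152
```

```bash
python3 -m crank '[{"jaw":0,"x":0.4,"y":0,"z":0,"ax":0,"ay":0,"az":0},{"jaw":0,"x":0.4,"y":0,"z":0,"ax":0,"ay":0,"az":0}]'
```

```text
t: 13.5
eef_pos: [0.5815, 0.1018, 0.0355]
tool_rot: [0.0, 1.0, 0.002, -0.0]
contact_force: [-5.5, -0.3, 6.4]
gripper_width: 0.153
```

```bash
python3 -m crank '[{"jaw":0,"x":0.4,"y":0,"z":0,"ax":0,"ay":0,"az":0},{"jaw":0,"x":0.4,"y":0,"z":0,"ax":0,"ay":0,"az":0}]'
```

```text
t: 13.75
eef_pos: [0.5823, 0.1017, 0.0355]
tool_rot: [0.0, 1.0, 0.002, -0.0]
contact_force: [-4.9, 0.2, 5.9]
gripper_width: 0.155
```

```bash
python3 -m crank '[{"jaw":0,"x":0.4,"y":0,"z":0,"ax":0,"ay":0,"az":0},{"jaw":0,"x":0.4,"y":0,"z":0,"ax":0,"ay":0,"az":0},{"jaw":0,"x":0.3,"y":0,"z":0,"ax":0,"ay":0,"az":0}]'
```

```text
t: 14.12
eef_pos: [0.5834, 0.1017, 0.0355]
tool_rot: [0.0, 1.0, 0.002, -0.0]
contact_force: [-5.0, 0.1, 5.6]
gripper_width: 0.145
```

```bash
python3 -m crank '[{"jaw":0,"x":0.4,"y":0,"z":0,"ax":0,"ay":0,"az":0},{"jaw":0,"x":0.4,"y":0,"z":0,"ax":0,"ay":0,"az":0},{"jaw":0,"x":0.3,"y":0,"z":0,"ax":0,"ay":0,"az":0}]'
```

```text
t: 14.5
eef_pos: [0.5845, 0.1018, 0.0355]
tool_rot: [0.0, 1.0, 0.002, -0.0]
contact_force: [-5.6, 1.3, 7.2]
gripper_width: 0.152
```

```bash
python3 -m crank '[{"jaw":0,"x":0.4,"y":0,"z":0,"ax":0,"ay":0,"az":0},{"jaw":0,"x":0.4,"y":0,"z":0,"ax":0,"ay":0,"az":0},{"jaw":0,"x":0.3,"y":0,"z":0,"ax":0,"ay":0,"az":0}]'
```

```text
t: 14.88
eef_pos: [0.5846, 0.1018, 0.0355]
tool_rot: [0.0, 1.0, 0.002, -0.001]
contact_force: [-8.8, -0.4, 11.2]
gripper_width: 0.152
```

```bash
python3 -m crank '[{"jaw":0,"x":0,"y":0,"z":0,"ax":0,"ay":0,"az":0},{"jaw":0,"x":0,"y":0,"z":0,"ax":0,"ay":0,"az":0}]'
```

```text
t: 15.12
eef_pos: [0.5846, 0.1017, 0.0355]
tool_rot: [0.0, 1.0, 0.002, -0.001]
contact_force: [-9.1, -0.9, 9.6]
gripper_width: 0.151
```

```bash
python3 -m crank '[{"jaw":0,"x":0.4,"y":0,"z":-0.1,"ax":0,"ay":0,"az":0},{"jaw":0,"x":0.4,"y":0,"z":-0.1,"ax":0,"ay":0,"az":0},{"jaw":0,"x":0.2,"y":0,"z":0,"ax":0,"ay":0,"az":0},{"jaw":0,"x":0,"y":0,"z":0,"ax":0,"ay":0,"az":0}]'
```

```text
t: 15.62
eef_pos: [0.5847, 0.1017, 0.0355]
tool_rot: [0.0, 1.0, 0.002, -0.002]
contact_force: [-11.0, 0.5, 10.1]
gripper_width: 0.155
```

```bash
python3 -m crank '[{"jaw":0,"x":0.5,"y":0,"z":-0.1,"ax":0,"ay":0,"az":0},{"jaw":0,"x":0.5,"y":0,"z":0,"ax":0,"ay":0,"az":0},{"jaw":0,"x":0.2,"y":0,"z":0,"ax":0,"ay":0,"az":0},{"jaw":0,"x":0,"y":0,"z":0,"ax":0,"ay":0,"az":0}]'
```

```text
t: 16.12
eef_pos: [0.5848, 0.1017, 0.0355]
tool_rot: [0.001, 1.0, 0.002, -0.003]
contact_force: [-14.0, -0.1, 13.6]
gripper_width: 0.152
```

```bash
python3 -m crank '[{"jaw":0,"x":0,"y":0,"z":0,"ax":0,"ay":0,"az":0},{"jaw":0,"x":0,"y":0,"z":0,"ax":0,"ay":0,"az":0},{"jaw":0,"x":0,"y":0,"z":0,"ax":0,"ay":0,"az":0},{"jaw":0,"x":0,"y":0,"z":0,"ax":0,"ay":0,"az":0},{"jaw":0,"x":0,"y":0,"z":0,"ax":0,"ay":0,"az":0},{"jaw":0,"x":0,"y":0,"z":0,"ax":0,"ay":0,"az":0}]'
python3 w.py scene2 scene
python3 - <<'E'
import cv2
p=cv2.imread('pics/scene2.png')[235:295,170:250];cv2.imwrite('pics/scene2c.png',cv2.resize(p,None,fx=8,fy=8,interpolation=cv2.INTER_CUBIC))
E
```

```text
t: 16.88
eef_pos: [0.5848, 0.1017, 0.0355]
tool_rot: [0.001, 1.0, 0.002, -0.003]
contact_force: [-13.8, -1.0, 13.8]
gripper_width: 0.15
t 16.88 tcp [0.5848 0.1017 0.0355] q [ 5.0e-04  1.0e+00  2.4e-03 -3.0e-03] yaw 0.28 F [-13.75  -1.04  13.79] w 0.15
```

View pics/scene2c.png

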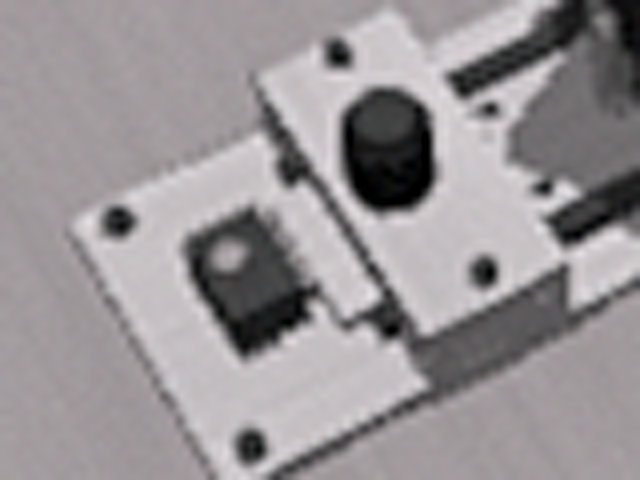

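The stop block's plunger is pushed in against the emerging nose at about (320,290), the bridge is clear and the carrier is straight. I held 14 N total for over 0.75 s, roughly 10 N on the stop after friction. Now I'll release.

```bash
python3 -m crank '[{"jaw":60,"x":0,"y":0,"z":0,"ax":0,"ay":0,"az":0},{"jaw":60,"x":0,"y":0,"z":0,"ax":0,"ay":0,"az":0},{"jaw":60,"x":0,"y":0,"z":0,"ax":0,"ay":0,"az":0},{"jaw":60,"x":0,"y":0,"z":0,"ax":0,"ay":0,"az":0}]'
python3 -m crank '[{"jaw":60,"x":0,"y":0,"z":-10,"ax":0,"ay":0,"az":0},{"jaw":60,"x":0,"y":0,"z":-20,"ax":0,"ay":0,"az":0},{"jaw":60,"x":0,"y":0,"z":-30,"ax":0,"ay":0,"az":0},{"jaw":60,"x":0,"y":0,"z":-40,"ax":0,"ay":0,"az":0},{"jaw":60,"x":0,"y":0,"z":-40,"ax":0,"ay":0,"az":0},{"jaw":60,"x":-20,"y":0,"z":-20,"ax":0,"ay":0,"az":0},{"jaw":60,"x":-20,"y":0,"z":0,"ax":0,"ay":0,"az":0},{"jaw":60,"x":0,"y":0,"z":0,"ax":0,"ay":0,"az":0},{"jaw":60,"x":0,"y":0,"z":0,"ax":0,"ay":0,"az":0}]'
python3 w.py w6; python3 w.py scene3 scene
python3 - <<'E'
import cv2,numpy as np
p=cv2.imread('pics/scene3.png')[235:295,170:250];a=cv2.resize(p,None,fx=5,fy=5,interpolation=cv2.INTER_CUBIC)
b=cv2.resize(cv2.imread('pics/w6.png'),(400,300));cv2.imwrite('pics/fin.png',np.hstack([a,b]))
E
```

```text
t: 17.42
eef_pos: [0.5884, 0.1015, 0.0354]
tool_rot: [-0.0, 1.0, 0.002, 0.0]
contact_force: [0.4, -0.2, 0.2]
gripper_width: 0.604
t: 18.55
eef_pos: [0.5488, 0.1014, 0.1964]
tool_rot: [-0.0, 1.0, 0.002, 0.001]
contact_force: [0.1, -0.7, 1.1]
gripper_width: 0.598
t 18.55 tcp [0.5488 0.1014 0.1964] q [-1.0e-04  1.0e+00  2.1e-03  7.0e-04] yaw 0.24 F [ 0.06 -0.65  1.06] w 0.598
t 18.6 tcp [0.5489 0.1014 0.196 ] q [-1.e-04  1.e+00  2.e-03  5.e-04] yaw 0.23 F [-0.01 -0.29  0.32] w 0.599
```

View pics/fin.png

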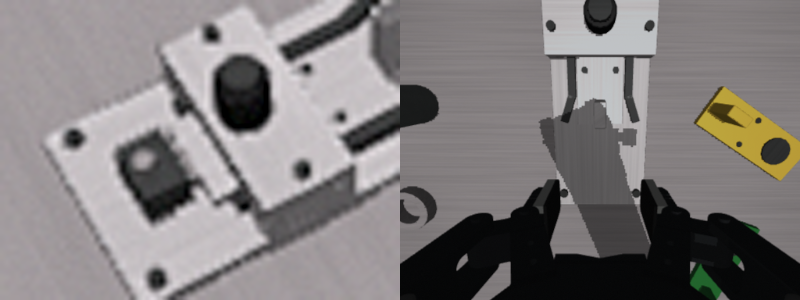

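The carrier stayed in the lane, with its nose still at the stop (left half) and its fin between the rails (right half). I'll do one numeric check that it didn't spring back.

```bash
python3 - <<'E'
from h import *
a=np.load("scene2.npz")["p"].astype(int);b=np.load("scene3.npz")["p"].astype(int);z=np.load("scene1.npz")["p"].astype(int)
s=np.s_[262:280,198:222]
print("nose diff hold-vs-released",abs(a-b)[s].mean(),abs(a-b)[s].max()," before-vs-released",abs(z-b)[s].mean(),abs(z-b)[s].max())
f=np.load("w6.npz");c={k:f[k] for k in f};d=f["d"]
v,u=np.mgrid[0:384,0:512];W=(np.stack([(u-c["cx"])/c["fx"]*d,(v-c["cy"])/c["fy"]*d,d],-1)-c["t"])@c["R"]
m=(W[...,2]>.063)&(W[...,2]<.078)&(abs(W[...,1]-.102)<.03)&(abs(W[...,0]-.585)<.04)
P=W[m];r=cv2.minAreaRect(P[:,:2].astype(np.float32));print("fin",r,P[:,2].mean(),"nose bed x mm",1e3*(r[0][0]+.142-.6408))
E
```

```text
nose diff hold-vs-released 2.7808641975308643 59  before-vs-released 13.607253086419753 139
fin ((0.5837635397911072, 0.10165201872587204), (0.02924511209130287, 0.013477356173098087), 0.373264878988266) 0.07059364052999363 nose bed x mm 84.96353979110715
```

```bash
python3 - <<'E'
from h import *
g=lambda n:cv2.cvtColor(np.load(n+".npz")["p"],cv2.COLOR_RGB2GRAY).astype(np.float32)
a,b=g("scene2"),g("scene3")
D=abs(a-b)
print("nose region mean",D[262:280,198:222].mean(),"far-bed noise",D[275:290,190:215].mean(),"bench noise",D[300:330,100:160].mean())
print(D[262:280,198:222].round().astype(int))
E
```

```text
nose region mean 2.6597223 far-bed noise 1.7066667 bench noise 1.5922222
[[ 1  0  2  1  2  1 15  1  2  2  2  1  3  2  5  1  1  1  0  2  1  4  2  2]
 [ 2  1  1  2  2  2 20 15  8  1  1  2  0  1  0  1  1  1  2  2  2  2  3  2]
 [ 1  2  1  3  2  1 22 25  9  5  2  1  2  1  1  1  0  1  2  0  0  1  0  2]
 [ 3  1  0  2  2  1  6  2  0 11  8  3  1  1  0  2  2  1  2  1  2  0  0  2]
 [ 0  2  1  2  1  3  1  2  0 17  5  4  1  1  0  2  2  5  1  1  1  0  1  0]
 [ 2  2  4  4  2  2  2  1  0  8  7  2  1  1  0  1  3  5  0  1  0  2  1  2]
 [ 1  2  1  4  6  3  4  0  1  3  6  1  2  4  2  1  1  1  0  1  0  2  2  0]
 [ 3  1  1  2  1  0  3  0  2  2  2  2  1  3  3  1  1  1  1  2  2  2  1  2]
 [ 3  1  2  1  2  1  3  5  0  3  1  2 19 12  1  1  1  2  2  1  1  0  1  2]
 [ 1  0  1  3  4  0  2  1  0  1  2  3 58 15  7  1  5  3  2  2  1  3  3  2]
 [ 1  3  1  2  4  4  1  6  6  5  0  5 13 10  3  0  3  1  2  1  0  0  2  2]
 [ 2  1  3  0  5  0  1  3  5  5  4  2  1 14  4  2  0  5  2  1  0  3  2  1]
 [ 3  4  7  1  4  5  0  2  1  2  5  0  3 22 13  2  1  2  3  5  7  3  2  4]
 [ 2  0  0  9  4  1  3  3  3  1  1  0  4 27 18  6  2  0  3  1  4  1  3  0]
 [ 2  1  1  3 10  0  0  3  5  1  1  1  0  1  4  0  3  1  1  2  6  0  2  0]
 [ 1  2  3  4  4  4  1  2  4  5  3  0  1  0  1  2  0  0  1  5  1  0  0  0]
 [ 3  1  0  0  3  0  1  3  0  2  1  1  1  2  1  3  2  0  0  2  2  0  3  3]
 [ 2  0  3  1  1  2  2  1  3  0  1  2  1  3  1  0  1  1  2  3  4  2  1  2]]
```

```bash
python3 - <<'E'
from h import *
def ph(n):
    f=np.load(n+".npz");c={k:f[k] for k in f};g=cv2.cvtColor(f["p"],cv2.COLOR_RGB2GRAY).astype(np.float32)
    return warp(g,c,.6408+.076,.6408+.096,.1017-.05,.1017+.05,.015,2000)   # rows: up=+x, .5mm/px
A,B=ph("scene2"),ph("scene3")
for y0,y1 in ((12,29),(-29,-12),(-29,29)):
    s=np.s_[:,int((50-y1)*2):int((50-y0)*2)]
    a,b=A[s],B[s];e=[]
    for k in np.arange(-4,4.1,.25):
        M=np.float32([[1,0,0],[0,1,k]]);w=cv2.warpAffine(a,M,(a.shape[1],a.shape[0]),borderMode=cv2.BORDER_REPLICATE)
        e.append((float(((w-b)[5:-5]**2).mean()),-k*.5))
    print(y0,y1,"best dx mm (forward +)",min(e),[round(x[0],1) for x in e[8:25:2]])
    print("prof hold",a.mean(1)[::3].round(),"rel",b.mean(1)[::3].round())
E
```

```text
12 29 best dx mm (forward +) (156.9713134765625, np.float64(-0.375)) [797.8, 587.3, 422.4, 290.1, 203.9, 161.1, 164.4, 211.2, 304.4]
prof hold [ 98.  89.  88. 114. 149. 170. 165. 137. 124. 144. 178. 199. 201. 194.] rel [ 97.  88.  88. 113. 147. 170. 172. 146. 119. 128. 166. 196. 202. 195.]
-29 -12 best dx mm (forward +) (73.3665542602539, np.float64(0.25)) [171.4, 117.9, 85.7, 73.4, 82.3, 113.8, 166.6, 240.1, 334.8]
prof hold [ 65.  62.  60.  56.  60.  85. 115. 126. 136. 158. 181. 196. 201. 200.] rel [ 66.  63.  60.  55.  58.  85. 121. 138. 144. 161. 184. 199. 203. 201.]
-29 29 best dx mm (forward +) (87.82149505615234, np.float64(-0.125)) [373.0, 263.7, 182.5, 123.7, 93.0, 89.7, 114.6, 165.7, 245.0]
prof hold [ 73.  70.  68.  72.  84. 105. 123. 128. 133. 155. 181. 198. 201. 198.] rel [ 73.  70.  68.  71.  83. 104. 127. 134. 134. 149. 177. 197. 202. 199.]
```

```bash
python3 -m crank '[{"jaw":60,"x":0,"y":0,"z":0,"ax":0,"ay":0,"az":0},{"jaw":60,"x":0,"y":0,"z":0,"ax":0,"ay":0,"az":0},{"jaw":60,"x":0,"y":0,"z":0,"ax":0,"ay":0,"az":0},{"jaw":60,"x":0,"y":0,"z":0,"ax":0,"ay":0,"az":0},{"jaw":60,"x":0,"y":0,"z":0,"ax":0,"ay":0,"az":0},{"jaw":60,"x":0,"y":0,"z":0,"ax":0,"ay":0,"az":0},{"jaw":60,"x":0,"y":0,"z":0,"ax":0,"ay":0,"az":0},{"jaw":60,"x":0,"y":0,"z":0,"ax":0,"ay":0,"az":0}]' >/dev/null
python3 w.py scene4 scene; python3 - <<'E'
import numpy as np
a,b=[np.load(n+".npz")["p"].astype(int) for n in("scene3","scene4")]
D=abs(a-b)[262:280,198:222];print("creep diff",D.mean(),D.max())
if D.max()<15:
    from station import ticket; print(ticket.hand_in())
E
```

```text
t 19.65 tcp [0.5481 0.1014 0.1955] q [0.     1.     0.0022 0.    ] yaw 0.25 F [-0.02 -0.49  0.41] w 0.599
creep diff 1.966820987654321 14
the job is handed in; nothing more can be done
None
```

I gripped the carrier by its fin, laid it flat in the rails' flared mouth and slid it under the bridge. I then crept forward until it stopped against the hard end, handed the job in at about 19.7 s, and got no verdict back.

- **Push:** I held about 14 N total for over 0.75 s. Taking off roughly 4 N of sliding friction, that left about 10 N on the stop. The friction figure comes from the slide, where I read about 4–5 N. The downward press rose to about 14 N during the hold, so the stop may have seen slightly less.
- **After release:** The gripper was clear with no contact force. The fin measured on the lane's centre line at 0.4° yaw. The nose was about 85 mm past the bed's origin, and the pictures showed no creep over a further second.
- **Disagreement:** Comparing pictures from before and after release, one side of the nose appeared to move back about 0.4 mm and the other forward about 0.25 mm. The fin measured about 1 mm behind the tool position held during the push, which is within measuring error. All of this is inside the plunger's 1.5 mm margin.
- **Not checked directly:** The plunger's travel was inferred from the abrupt stop in motion and the pictures. I did not measure the wrench, collar and can again, but the arm kept well clear of them.

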